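# Tip the nut tray and hold the hidden bolt head

## Robot

A 6-joint arm with a two-finger parallel gripper is mounted at the origin on the work surface. World frame = base frame: x ahead of the robot, y to its left, z up, the work surface at z = 0. Lengths are in mm, angles in rad, forces in N, time in s.
With the tool pointing down it reaches from about 275 to 750 mm from the base axis. Payload 10.2 kg.
Tool frame: the origin (TCP) lies at the very end of the fingers, on their centre line; the grasp point (between the pads) lies 19 mm behind it; z points along the fingers, y is the line along which they close (so a half turn about z gives the same grasp; the last joint's range is limited). The gripper opens to 85 mm and grips with 20 to 120 N. Pads are 22 mm wide; open, the fingers measure 114 mm over their backs; the gripper's body (76 mm by 85 mm) begins 54 mm behind the grasp point. The pads swing forward as they close: fully open they stand 13 mm farther back than shut.
Start: joints at [1.005, 0.313, 1.498, -0, 1.331, -0.223], TCP at [176.479, 494.456, 231.294] pointing down, gripper open.
Joint ranges: [-2.94, 2.94], [-0.97, 2.17], [0.19, 2.56], [-1.23, 4.37], [0.02, 3.11], [-2.88, 2.88]. Speed limits (rad/s): [2.39, 2.39, 3.01, 3.14, 3.14, 3.14].

## Interface

Orientations are given as a unit quaternion [w, x, y, z].
In Python, from rig import ctrl gives the robot as it stands.
- The arm moves only by the tool step_arm, never from a script. Its argument "increments" is a list of rows, each a list of 3 entries, a list of its own where there are three numbers: the shift along the tool's x, y, z in cm, then the turn, a rotation vector about the tool's x, y, z in degrees, then the opening in per cent of the stroke, from 0 (shut) to 100 (fully open). A call has 1 to 8 rows; each row is the pose to reach, as a shift and turn from the pose commanded when the call began, along the tool's axes at that moment; what a row does not reach only later rows make up. A row lasts 1/8 s, in which the tool goes at most 62.5 mm and 10.7 degrees, less where a joint would pass 70% of its speed; a pose out of reach is approached as far as the arm can. A call with a gripper value outside its range is refused whole. The fingers move at their own pace and stop on an object; "squeeze" is the grip in N (left out, the last holds). Time passes only in rows, so rows that repeat a pose let the fingers close. It gives the time, the measured TCP pose, the force, the opening and the grip force at its end, in the units of the state.
- ctrl.sense(): the state, without advancing time (a new reading comes with each control period).
- ctrl.capture(name): name is "side" or "top"; returns a dict with "img" (384x512x3 uint8, red, green, blue), "fx", "fy", "cx", "cy" (pixels), "extrinsics" (4x4, takes a point from camera to world coordinates). Camera axes: x right, y down, z forward; pixel columns grow to the right and rows downward; lengths in mm; the calibration is good to about 2 mm. A picture is of the moment at which its call begins. There is no depth.
- ctrl.finish_job(): hands the job in; it is judged then, once.
The state is a dict: "time_s": time; "joints": joint angles; "dq": joint speeds; "tau": joint torques, N m; "eef_pos": TCP position; "ee_rot": TCP orientation; "force": force on the tool from outside, world axes, zero at the start; "wrist_torque": the same for the moment, N m; "grip_width": opening from 0.0 (shut) to 1.0 (fully open); "grip_force": force on a finger pad.
Only numpy, scipy, OpenCV 4.12 (cv2) and the standard library are available. Lean on these libraries where they do the work, as an engineer would, in place of code of your own. Each camera call takes 0.05 s, during which the arm holds its last target. There are 200 camera calls.

## Task

Tip the hinged tray right up on its bar so that all four nuts slide off into the bin behind it, and leave the tray standing up. Then reach down into the narrow gap behind the bracket that the tray was covering, grip the hidden bolt head firmly, turn it until the spanner at the bolt's other end is level, and finish while still holding the head there so that it cannot turn back. Hold it by its head alone, do not push on the spanner, and leave the other tools on the bench where they lie.

Things in the scene. Friction and masses are not known exactly. Their poses are not given: they have to be found in the camera images.
- fixture: steel fixture, fixed. Origin: on the bench, straight below the bolt axis at the bracket's rear face; x points to the rear (away from the robot) along the bolt axis, y left, z up. Bracket: upright plate, x -8 to 0 mm, 62 mm wide for z 55 to 115 mm, 120 mm wide below. Base plate 10 mm thick. Two tray hinge posts at y = +-77 mm, x 73 to 103 mm, 124 mm high
- gap (a point): middle of the mouth of the narrow gap behind the bracket, 115 mm above the bench. The gap is 48 mm wide (fixture x 0 to 48 mm), open at the top and both sides, 105 mm deep; the rear wall that bounds it (x 48 to 56 mm, 120 mm wide) is 75 mm high
- tray (a joint): angle of the hinged aluminium tray, rad: 0 = flat over the gap, on top of the bracket; grows as its front edge is lifted up and over to the rear; 1.57 = upright, stop at 1.85. Stiff hinge (0.4 N m): stays where left, about 5 N at the bar lifts it. Floor 130 mm (front to hinge) x 140 mm, its top at z 118 mm; walls 14 mm high at front and sides, none at the hinge, where things slide off
- tray_hinge (a point): middle of the tray's hinge line, which runs along the fixture's y; at x = 100, y = 0, z = 116 mm in the fixture's frame
- tray_bar (a point): middle of the tray's round lifting bar (12 mm diameter, along the fixture's y, 84 mm free between its two arms), 40 mm in front of the tray's front wall, 175 mm in front of the hinge and, with the tray flat, 120 mm above the bench. It can be pinched from above and turns in the grip as the tray swings round the hinge. Axes: the tray's (equal to the fixture's when the tray is flat)
- bolt (a joint): turn of the bolt with its head, nut and spanner, rigidly together, about the fixture's x axis, rad: 0 = spanner level and two opposite flats of the head upright (facing +-y); negative = the spanner's far end (+y) droops. Turns freely from -0.6 to 0.6; the spanner's weight (about 0.12 N m) pulls it down until it lies on the wooden block
- bolt_head (a point): hexagonal bolt head behind the bracket, under the tray until that is tipped up: 30 mm across flats, 35 across corners, flats 17 mm long, 14 mm thick along the bolt axis. This point: its centre, 15 mm behind the bracket's rear face, 90 mm above the bench. x = bolt axis, +-y point out of two flats. A round collar (38 mm diameter, 8 mm thick) lies between it and the bracket
- spanner: a short aluminium-coloured spanner, 161 mm from the bolt axis to its far end, 18 mm wide, 9 mm thick, set on the nut in front of the bracket (x -25 to -15 mm); origin on the bolt axis at the bracket's rear face; y points along the spanner to its far end
- bin: grey open box behind the fixture, fixed, 180 x 210 mm, 75 mm high, walls 4 mm; origin under its centre, axes parallel to the fixture's
- block: loose wooden block 40 x 30 x 35 mm high on the bench under the spanner, which lies on it; origin in the middle of its underside
- nut0_c (a point): one of four loose hexagonal steel nuts (30 mm across flats, 35 mm across corners, 16 mm high, about 65 g) lying flat on the tray; this point is its centre, 8 mm above its underside
- nut1_c (a point): one of four loose hexagonal steel nuts (30 mm across flats, 35 mm across corners, 16 mm high, about 65 g) lying flat on the tray; this point is its centre, 8 mm above its underside
- nut2_c (a point): one of four loose hexagonal steel nuts (30 mm across flats, 35 mm across corners, 16 mm high, about 65 g) lying flat on the tray; this point is its centre, 8 mm above its underside
- nut3_c (a point): one of four loose hexagonal steel nuts (30 mm across flats, 35 mm across corners, 16 mm high, about 65 g) lying flat on the tray; this point is its centre, 8 mm above its underside
- file: bystander: flat file with wooden handle, 300 mm long, 24 mm high, lying along its x; origin at its underside
- brush: bystander: wire brush with red handle, 275 mm long, 31 mm high, lying along its x; origin at its underside
- marker: bystander: marker pen, 135 mm long, 18 mm thick, along its x; origin at its underside
- spare_bolt: bystander: loose bolt, 70 mm long, head 24 mm across flats, lying along its x; origin at its underside
- screwdriver: bystander: screwdriver lying along its x; origin at its underside
- tin: bystander: closed tin, 70 mm diameter, 90 mm high; origin at its underside
- collar: bystander: steel ring, 60 mm diameter, 20 mm high; origin at its underside

How it is judged:
By the outcome, as a careful person would: the job done as asked, in the order asked, and still so for the second after the job is handed in, while the arm keeps its last pose, push and grip.
It also fails if it takes over 51 s, if anything falls off the work surface, if the arm or the gripper's body presses on something with over 40 N, if the wrist force passes 120 N, or if a joint passes its speed limit or range.

## Working session

There is one attempt and no reset: what is moved stays moved. The work goes in short steps, Python scripts to look and compute and a tool call to move; the robot and the scene stay as the last step left them, time stands still between calls to the robot, and variables do not carry over. Pictures are saved under pics/ and viewed, at most 10 in all, crops included, and the job is handed in when it is done.

Besides the shell and the picture viewer there is one more tool, called after ">>>" as name([rows], argument=value, ...), one row to a line, values as JSON. step_arm: Moves the arm, as the interface text tells. Its arguments: {"type":"object","properties":{"increments":{"type":"array"},"squeeze":{"type":"number"}},"required":["increments"]}

```bash
ls; mkdir -p pics; python3 - <<'E'
from rig import ctrl
import cv2,numpy as np
for n in("side","top"):
    c=ctrl.capture(n); cv2.imwrite(f"pics/{n}0.png",cv2.resize(c["img"][:,:,::-1],(800,600),interpolation=cv2.INTER_CUBIC))
    print(n,c["fx"],c["fy"],c["cx"],c["cy"]);print(np.round(c["extrinsics"],3).tolist())
s=ctrl.sense();print(s)
E
```

```text
pics
side 495.53519760608265 495.53519760608265 265.43160988775475 195.84761160375842
[[0.941, -0.181, 0.284, 151.427], [-0.337, -0.492, 0.803, -1088.161], [-0.005, -0.852, -0.524, 819.577], [0.0, 0.0, 0.0, 1.0]]
top 390.9699372474842 390.9699372474842 252.78485746407117 193.30394950423147
[[0.004, -0.997, 0.072, 431.52], [-1.0, -0.005, -0.008, 30.332], [0.008, -0.072, -0.997, 1499.36], [0.0, 0.0, 0.0, 1.0]]
{'time_s': 0.1, 'joints': array([ 1.00464436e+00,  3.13386145e-01,  1.49837790e+00, -4.57424707e-07,
        1.33097946e+00, -2.23378293e-01]), 'dq': array([-0.00065572, -0.00054463, -0.00252505, -0.00049202,  0.00077001,
        0.00100242]), 'tau': array([ 3.13662931e-03, -4.12898326e+01, -2.60141230e+01, -1.53495021e-04,
        3.01318483e-03,  1.03193537e-05]), 'eef_pos': array([176.32645937, 494.25817275, 230.79001936]), 'ee_rot': array([-2.21099881e-04,  1.70548950e-01,  9.85349037e-01, -5.31256150e-04]), 'force': array([ 0.04393897, -0.60528349,  0.31211064]), 'wrist_torque': array([-0.05387956,  0.00968594, -0.03730234]), 'grip_force': 0.0, 'grip_width': 1.000336692585978}
```

View pics/side0.png

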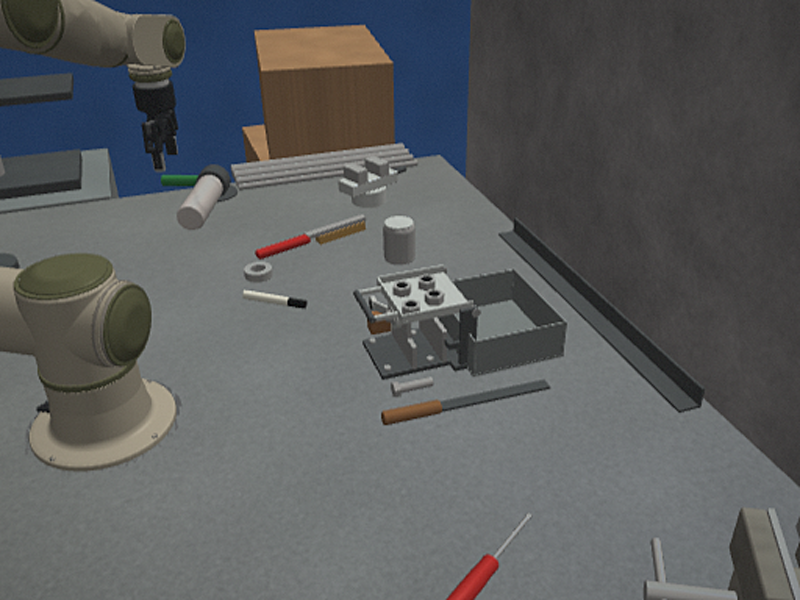

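View pics/top0.png

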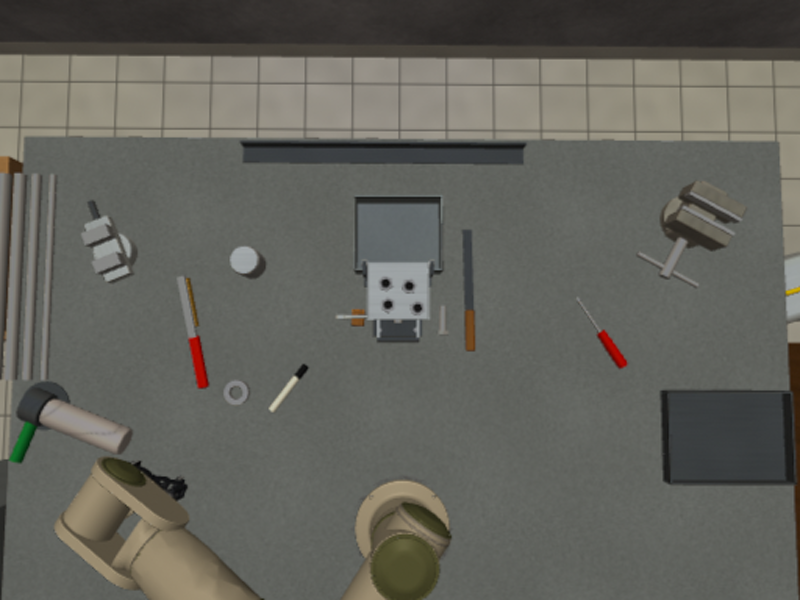

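The side view shows the fixture with its tray at about (420,295) of 800x600 and the bin behind it. The top view has the tray at (398,290), the bar at about (398,323) and the spanner running left to (337,317). Next I'll enlarge both.

```bash
cat > h.py <<'E'
from rig import ctrl
import cv2,numpy as np
from scipy.spatial.transform import Rotation as R
def cam(n):
    c=ctrl.capture(n);c["K"]=np.array([[c["fx"],0,c["cx"]],[0,c["fy"],c["cy"]],[0,0,1]]);c["E"]=np.array(c["extrinsics"])
    c["P"]=c["K"]@np.linalg.inv(c["E"])[:3];return c
def proj(c,X):
    p=c["P"]@np.append(X,1);return p[:2]/p[2]
def tri(cs,ct,us,ut):
    X=cv2.triangulatePoints(cs["P"],ct["P"],np.array(us,float),np.array(ut,float))[:,0];return X[:3]/X[3]
def onz(c,u,z):
    d=c["E"][:3,:3]@np.linalg.inv(c["K"])@np.array([*u,1.]);o=c["E"][:3,3];return o+d*(z-o[2])/d[2]
def crop(c,x0,y0,w,h,s,name):
    cv2.imwrite(name,cv2.resize(c["img"][y0:y0+h,x0:x0+w,::-1],None,fx=s,fy=s,interpolation=cv2.INTER_CUBIC))
def rot(): 
    q=np.array(ctrl.sense()["ee_rot"]);return R.from_quat([*q[1:],q[0]])
E
python3 - <<'E'
from h import *
c=cam("side");crop(c,220,160,148,100,5.4,"pics/s1.png")
c=cam("top");crop(c,205,120,100,104,5.7,"pics/t1.png")
E
```

```text
(no output)
```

View pics/s1.png

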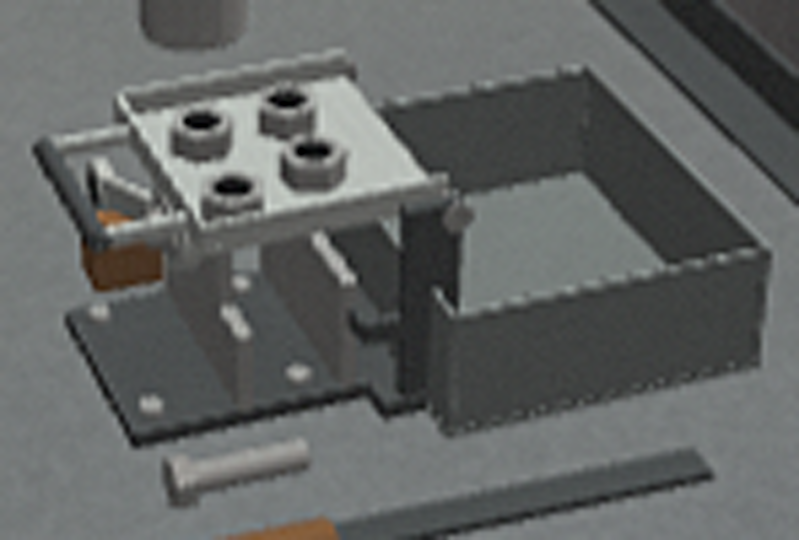

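View pics/t1.png

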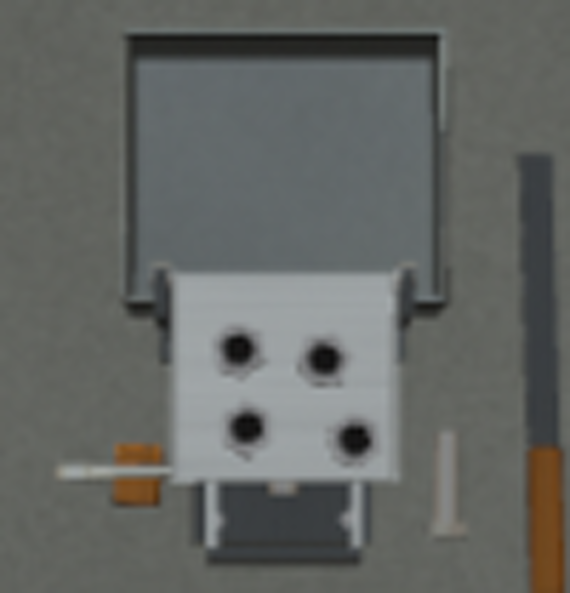

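The side crop shows the bar running from (42,148) to (95,242), the nuts' holes, and the rear-right tray corner at (445,180). The top crop has the bar at row 555 from column 208 to 362 and the tray's rear edge at row 272, columns 172 to 402.

```bash
python3 - <<'E'
from h import *
s=cam("side");t=cam("top")
S=lambda p:(220+p[0]/5.4-.4,160+p[1]/5.4-.4); T=lambda p:(205+p[0]/5.7-.4,120+p[1]/5.7-.4)
np.set_printoptions(precision=1,suppress=True)
for n,a,b in[("barL",(42,148),(208,555)),("barR",(95,242),(362,555)),("nA",(288,100),(238,348)),("nB",(317,150),(324,358)),("nC",(203,122),(246,427)),("nD",(236,187),(354,438)),("rearR",(445,180),(402,272)),("span",(97,165),(60,472))]:
    X=tri(s,t,S(a),T(b));print(n,X,np.round(proj(s,X)-S(a),1),np.round(proj(t,X)-T(b),1))
for n,p,z in[("rearL",(172,272),118),("rearR",(402,272),118),("frontL",(172,480),132),("frontR",(400,480),132),("binFL",(127,305),75),("binFR",(446,305),75),("binRL",(127,33),75),("binRR",(443,33),75),("baseFL",(195,545),10),("baseFR",(368,545),10)]:print(n,onz(t,T(p),z))
E
```

```text
barL [446.9  60.  122.1] [ 0.1 -0. ] [-0.   0.1]
barR [446.8 -34.9 121.9] [ 0.2 -0. ] [-0.1  0.2]
nA [574.4  41.9 134.9] [-0.  0.] [ 0. -0.]
nB [569.4 -11.3 135.3] [-0.3  0. ] [ 0.1 -0.3]
nC [525.9  36.7 134.2] [-0.1  0. ] [ 0.  -0.1]
nD [520.  -29.8 134.6] [-0.2  0. ] [ 0.1 -0.2]
rearR [620.6 -58.5 134.1] [ 0.4 -0. ] [-0.1  0.4]
span [502.7 158.3  45. ] [-0.2  0. ] [ 0.1 -0.2]
rearL [623.6  83.5 118. ]
rearR [624.3 -60.1 118. ]
frontL [493.   82.1 132. ]
frontR [493.6 -57.9 132. ]
binFL [608. 114.  75.]
binFR [609.  -91.2  75. ]
binRL [785.5 115.5  75. ]
binRR [786.8 -89.6  75. ]
baseFL [455.2  71.   10. ]
baseFR [455.6 -44.4  10. ]
```

```bash
cat >> h.py <<'E'
def go(pos,yawy,tilt=0):
    """shift cm / rotvec deg, in tool axes, to reach TCP pos, tool y at yawy deg, then tilted by tilt deg about world x"""
    st=ctrl.sense();r=rot();c,s=np.cos(np.radians(yawy)),np.sin(np.radians(yawy))
    Rt=R.from_euler("x",tilt,degrees=True)*R.from_matrix(np.array([[-s,c,0],[c,s,0],[0,0,-1]]).T if 0 else np.column_stack([[s,-c,0],[c,s,0],[0,0,-1]]))
    if np.linalg.det(Rt.as_matrix())<0: raise ValueError
    d=r.inv().apply(np.array(pos)-st["eef_pos"])/10; w=np.degrees((r.inv()*Rt).as_rotvec())
    print("t",round(st["time_s"],2),"pos",np.round(st["eef_pos"],1),"F",np.round(st["force"],1),"shift",np.round(d,2),"turn",np.round(w,2))
E
python3 - <<'E'
from h import *
r=rot().as_matrix();print(np.round(r,2))
go([447,12.3,180],0)
E
```

```text
[[-0.94  0.34 -0.  ]
 [ 0.34  0.94 -0.  ]
 [ 0.   -0.   -1.  ]]Traceback (most recent call last):
  File "<stdin>", line 3, in <module>
  File "h.py", line 20, in go
    Rt=R.from_euler("x",tilt,degrees=True)*R.from_matrix(np.array([[-s,c,0],[c,s,0],[0,0,-1]]).T if 0 else np.column_stack([[s,-c,0],[c,s,0],[0,0,-1]]))
                                           ~~~~~~~~~~~~~^^^^^^^^^^^^^^^^^^^^^^^^^^^^^^^^^^^^^^^^^^^^^^^^^^^^^^^^^^^^^^^^^^^^^^^^^^^^^^^^^^^^^^^^^^^^^^^^
  File "scipy/spatial/transform/_rotation.pyx", line 1143, in scipy.spatial.transform._rotation.Rotation.from_matrix
ValueError: Non-positive determinant (left-handed or null coordinate frame) in rotation matrix 0: [[ 0.  1.  0.]
 [-1.  0.  0.]
 [ 0.  0. -1.]].
```

```bash
python3 - <<'E'
t=open("h.py").read()
t=t.replace("np.array([[-s,c,0],[c,s,0],[0,0,-1]]).T if 0 else np.column_stack([[s,-c,0],[c,s,0],[0,0,-1]])","np.column_stack([[-s,c,0],[c,s,0],[0,0,-1]])").replace("    if np.linalg.det(Rt.as_matrix())<0: raise ValueError\n","")
open("h.py","w").write(t)
E
python3 - <<'E'
from h import *
go([447,12.3,190],0)
E
```

```text
t 0.3 pos [176.4 494.4 231.1] F [-0.4 -0.5  0. ] shift [-41.69 -36.31   4.12] turn [-2.000e-02  1.000e-02  7.036e+01]
```

>>> step_arm([
  [[-5.2, -4.5, 0.5], [0, 0, 8.8], 30],
  [[-10.4, -9.1, 1], [0, 0, 17.6], 30],
  [[-15.6, -13.6, 1.5], [0, 0, 26.4], 30],
  [[-20.8, -18.2, 2], [0, 0, 35.2], 30],
  [[-26, -22.7, 2.6], [0, 0, 44], 30],
  [[-31.3, -27.2, 3.1], [0, 0, 52.8], 30],
  [[-36.5, -31.8, 3.6], [0, 0, 61.6], 30],
  [[-41.7, -36.3, 4.1], [0, 0, 70.4], 30],
], squeeze=40)

```text
time_s: 1.3
eef_pos: [421.3, 57.7, 194.3]
ee_rot: [0.0, 0.709, 0.705, 0.0]
force: [1.1, 0.4, -0.0]
grip_width: 0.301
grip_force: 0.0
```

```bash
python3 - <<'E'
from h import *
go([447,12.3,190],0); print(ctrl.sense()["grip_width"])
E
```

```text
t 1.3 pos [421.3  57.7 194.3] F [ 1.1  0.4 -0. ] shift [-4.52  2.6   0.43] turn [ 0.04 -0.   -0.35]
0.3006720158831519
```

>>> step_arm([
  [[0, 0, 0], [0, 0, 0], 30],
  [[0, 0, 0], [0, 0, 0], 30],
])

```text
time_s: 1.55
eef_pos: [420.3, 59.9, 194.2]
ee_rot: [-0.0, 0.707, 0.707, -0.0]
force: [-0.3, -0.4, -0.1]
grip_width: 0.299
grip_force: 0.0
```

```bash
python3 - <<'E'
from h import *
go([447,12.3,190],0)
E
```

```text
t 1.55 pos [420.3  59.9 194.2] F [-0.3 -0.4 -0.1] shift [-4.76  2.67  0.41] turn [-0.03 -0.02 -0.03]
```

>>> step_arm([
  [[-2.4, 1.3, 0.2], [0, 0, 0], 30],
  [[-4.76, 2.67, 0.4], [0, 0, 0], 30],
  [[-4.76, 2.67, 0.4], [0, 0, 0], 30],
  [[-4.76, 2.67, 3], [0, 0, 0], 30],
  [[-4.76, 2.67, 6], [0, 0, 0], 30],
  [[-4.76, 2.67, 9.3], [0, 0, 0], 30],
  [[-4.76, 2.67, 9.3], [0, 0, 0], 30],
  [[-4.76, 2.67, 9.3], [0, 0, 0], 30],
])

```text
time_s: 2.55
eef_pos: [447.7, 12.7, 102.5]
ee_rot: [0.001, 0.707, 0.707, 0.0]
force: [-0.2, -0.9, 1.3]
grip_width: 0.302
grip_force: 0.0
```

```bash
python3 - <<'E'
from h import *
go([447,12.3,101],0)
s=cam("side");crop(s,220,140,100,100,4,"pics/s2.png");a=cv2.imread("pics/s2.png")
t=cam("top");crop(t,225,150,75,75,5.3333,"pics/t2.png");b=cv2.resize(cv2.imread("pics/t2.png"),(400,400))
cv2.imwrite("pics/c2.png",np.hstack([a,b]))
E
```

```text
t 2.55 pos [447.7  12.7 102.5] F [-0.2 -0.9  1.3] shift [-0.04 -0.07  0.15] turn [0.1  0.02 0.04]
```

View pics/c2.png

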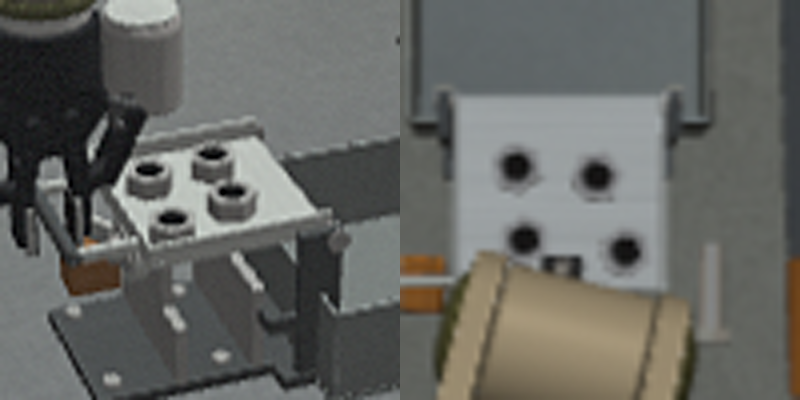

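The left crop shows the fingers standing either side of the bar near (75,215), clear of the tray's front wall. I'll close on the bar.

>>> step_arm([
  [[0, 0, 0], [0, 0, 0], 0],
  [[0, 0, 0], [0, 0, 0], 0],
  [[0, 0, 0], [0, 0, 0], 0],
  [[0, 0, 0], [0, 0, 0], 0],
], squeeze=40)

```text
time_s: 3.15
eef_pos: [448.5, 12.1, 102.3]
ee_rot: [0.001, 0.707, 0.707, 0.001]
force: [4.8, 3.0, 5.5]
grip_width: 0.124
grip_force: 39.3
```

```bash
python3 - <<'E'
from h import *
go([447,12.3,101],0);s=ctrl.sense();print(s["grip_width"],s["grip_force"])
for a in np.radians(np.arange(0,101,4)):
    print(round(np.degrees(a)), np.round([17.5*(1-np.cos(a))+.4*np.sin(a), -(17.5*np.sin(a)+.4*np.cos(a)-.4)],2))
E
```

```text
t 3.15 pos [448.5  12.1 102.3] F [4.8 3.  5.5] shift [ 0.02 -0.15  0.13] turn [ 0.2   0.01 -0.05]
0.12389348342239052 39.27451550960541
0 [ 0. -0.]
4 [ 0.07 -1.22]
8 [ 0.23 -2.43]
12 [ 0.47 -3.63]
16 [ 0.79 -4.81]
20 [ 1.19 -5.96]
24 [ 1.68 -7.08]
28 [ 2.24 -8.17]
32 [ 2.87 -9.21]
36 [  3.58 -10.21]
40 [  4.35 -11.16]
44 [  5.19 -12.04]
48 [  6.09 -12.87]
52 [  7.04 -13.64]
56 [  8.05 -14.33]
60 [  9.1  -14.96]
64 [ 10.19 -15.5 ]
68 [ 11.32 -15.98]
72 [ 12.47 -16.37]
76 [ 13.65 -16.68]
80 [ 14.86 -16.9 ]
84 [ 16.07 -17.05]
88 [ 17.29 -17.1 ]
92 [ 18.51 -17.08]
96 [ 19.73 -16.96]
100 [ 20.93 -16.76]
```

>>> step_arm([
  [[0, 0.07, -1.22], [0, 0, 0], 0],
  [[0, 0.23, -2.43], [0, 0, 0], 0],
  [[0, 0.47, -3.63], [0, 0, 0], 0],
  [[0, 0.79, -4.81], [0, 0, 0], 0],
  [[0, 1.19, -5.96], [0, 0, 0], 0],
  [[0, 1.68, -7.08], [0, 0, 0], 0],
  [[0, 1.68, -7.08], [0, 0, 0], 0],
])

```text
time_s: 4.03
eef_pos: [464.0, 12.2, 172.4]
ee_rot: [-0.0, 0.707, 0.707, -0.0]
force: [-0.3, 2.3, 0.3]
grip_width: 0.124
grip_force: 39.5
```

```bash
python3 - <<'E'
from h import *
go([447+16.8,12.3,102+70.8],0);s=ctrl.sense();print(s["grip_width"],s["grip_force"])
for a in np.radians(np.arange(24,101,4)):
    print(round(np.degrees(a)), np.round([17.5*(1-np.cos(a))+.4*np.sin(a)-1.68, -(17.5*np.sin(a)+.4*np.cos(a)-.4)+7.08],2))
E
```

```text
t 4.03 pos [464.   12.2 172.4] F [-0.3  2.3  0.3] shift [ 0.01 -0.02 -0.04] turn [-0.02 -0.01 -0.03]
0.12444980827961043 39.52146828174591
24 [-0. -0.]
28 [ 0.56 -1.09]
32 [ 1.19 -2.13]
36 [ 1.9  -3.13]
40 [ 2.67 -4.08]
44 [ 3.51 -4.96]
48 [ 4.41 -5.79]
52 [ 5.36 -6.56]
56 [ 6.37 -7.25]
60 [ 7.42 -7.88]
64 [ 8.51 -8.42]
68 [ 9.64 -8.9 ]
72 [10.79 -9.29]
76 [11.97 -9.6 ]
80 [13.18 -9.82]
84 [14.39 -9.97]
88 [ 15.61 -10.02]
92 [ 16.83 -10.  ]
96 [18.05 -9.88]
100 [19.25 -9.68]
```

>>> step_arm([
  [[0, 0.56, -1.09], [0, 0, 0], 0],
  [[0, 1.19, -2.13], [0, 0, 0], 0],
  [[0, 1.9, -3.13], [0, 0, 0], 0],
  [[0, 2.67, -4.08], [0, 0, 0], 0],
  [[0, 3.51, -4.96], [0, 0, 0], 0],
  [[0, 4.41, -5.79], [0, 0, 0], 0],
  [[0, 5.36, -6.56], [0, 0, 0], 0],
  [[0, 5.36, -6.56], [0, 0, 0], 0],
])

```text
time_s: 5.03
eef_pos: [517.3, 12.4, 241.3]
ee_rot: [0.0, 0.707, 0.707, 0.0]
force: [-15.3, 3.8, 22.7]
grip_width: 0.121
grip_force: 40.5
```

```bash
python3 - <<'E'
from h import *
go([447+70.4,12.3,102+136.4],0);s=ctrl.sense();print(s["grip_width"],s["grip_force"])
for a in np.radians(np.arange(52,101,4)):
    print(round(np.degrees(a)), np.round([17.5*(1-np.cos(a))+.4*np.sin(a)-7.04, -(17.5*np.sin(a)+.4*np.cos(a)-.4)+13.64],2))
s=cam("side");crop(s,215,100,160,160,3,"pics/s3.png")
E
```

```text
t 5.03 pos [517.3  12.4 241.3] F [-15.3   3.8  22.7] shift [-0.01  0.01  0.29] turn [ 0.02  0.02 -0.01]
0.12096848750015948 40.54201662540436
52 [0. 0.]
56 [ 1.01 -0.69]
60 [ 2.06 -1.32]
64 [ 3.15 -1.86]
68 [ 4.28 -2.34]
72 [ 5.43 -2.73]
76 [ 6.61 -3.04]
80 [ 7.82 -3.26]
84 [ 9.03 -3.41]
88 [10.25 -3.46]
92 [11.47 -3.44]
96 [12.69 -3.32]
100 [13.89 -3.12]
```

View pics/s3.png

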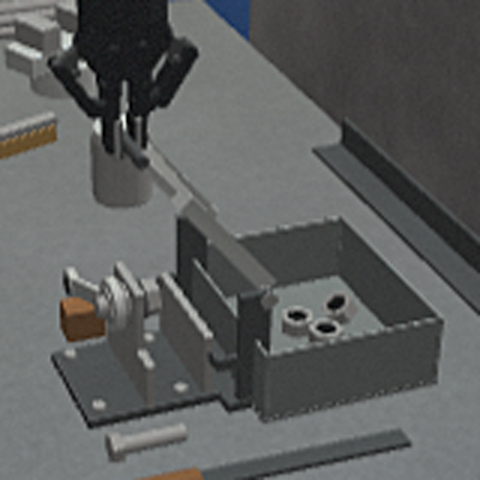

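The picture shows three nuts already in the bin (around (320,315)) and the tray at about 50 degrees. The bolt head is visible at (155,290). The force is radial, so the path needs to be about 3 mm farther out.

>>> step_arm([
  [[0, 0, -0.3], [0, 0, 0], 0],
  [[0, 0.8, -1.0], [0, 0, 0], 0],
  [[0, 1.85, -1.6], [0, 0, 0], 0],
  [[0, 2.95, -2.2], [0, 0, 0], 0],
  [[0, 4.1, -2.65], [0, 0, 0], 0],
  [[0, 4.1, -2.65], [0, 0, 0], 0],
])

```text
time_s: 5.82
eef_pos: [560.0, 12.3, 266.3]
ee_rot: [0.001, 0.707, 0.707, 0.001]
force: [-2.7, 4.8, 8.3]
grip_width: 0.122
grip_force: 40.3
```

```bash
python3 - <<'E'
from h import *
go([558,12.3,102+163],0);s=ctrl.sense();print(s["grip_width"],s["grip_force"])
E
```

```text
t 5.83 pos [560.   12.3 266.3] F [-2.7  4.8  8.3] shift [-0.   -0.2   0.13] turn [ 0.17 -0.02 -0.02]
0.12239145260770623 40.328866839408875
```

>>> step_arm([
  [[0, 1.15, -0.5], [0, 0, 0], 0],
  [[0, 2.33, -0.8], [0, 0, 0], 0],
  [[0, 3.54, -1.05], [0, 0, 0], 0],
  [[0, 4.75, -1.2], [0, 0, 0], 0],
  [[0, 5.97, -1.25], [0, 0, 0], 0],
  [[0, 7.2, -1.2], [0, 0, 0], 0],
  [[0, 8.4, -1.1], [0, 0, 0], 0],
  [[0, 8.4, -1.1], [0, 0, 0], 0],
])

```text
time_s: 6.82
eef_pos: [644.2, 12.4, 276.4]
ee_rot: [0.001, 0.707, 0.707, 0.001]
force: [2.8, 4.9, 4.3]
grip_width: 0.122
grip_force: 41.5
```

```bash
python3 - <<'E'
from h import *
go([650,12.3,102+163],0);s=ctrl.sense();print(s["grip_width"],s["grip_force"],s["joints"])
s=cam("side");crop(s,215,80,180,180,1.667,"pics/x.png");a=cv2.imread("pics/x.png");crop(s,225,185,60,45,6.667,"pics/x.png");b=cv2.imread("pics/x.png");cv2.imwrite("pics/s4.png",np.hstack([a,b[:300]]))
E
```

```text
t 6.83 pos [644.2  12.4 276.4] F [2.8 4.9 4.3] shift [-0.01  0.58  1.14] turn [ 0.2  -0.03 -0.01]
0.12156010612392829 41.52897655963898 [-1.62671366e-01  5.66145483e-01  1.00718155e+00  1.05667033e-03
  1.56491817e+00 -1.62490845e-01]
```

View pics/s4.png

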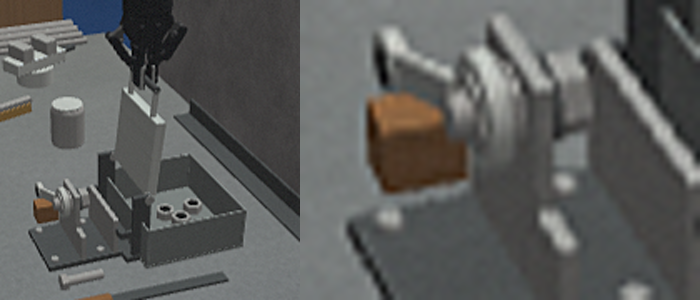

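Three nuts are seen in the bin and the tray is past upright. The spanner droops onto the block. I'll release, rise and back off, then look from above for the fourth nut.

>>> step_arm([
  [[0, 0, 0], [0, 0, 0], 32],
  [[0, 0, 0], [0, 0, 0], 32],
  [[0, 0, 0], [0, 0, 0], 32],
  [[0, 0, -3], [0, 0, 0], 32],
  [[0, 0, -6], [0, 0, 0], 32],
  [[0, 0, -9], [0, 0, 0], 32],
  [[0, -5, -9], [0, 0, -10], 50],
  [[0, -10, -9], [0, 0, -20], 75],
])

```text
time_s: 7.88
eef_pos: [541.5, 11.8, 364.7]
ee_rot: [0.0, 0.572, 0.821, -0.0]
force: [0.4, -0.3, 1.0]
grip_width: 0.696
grip_force: 0.0
```

>>> step_arm([
  [[0, -1, 0], [0, 0, -10], 75],
  [[0, -1, 0], [0, 0, -20], 75],
  [[0, -1, 0], [0, 0, -30], 75],
  [[0, -1, 0], [0, 0, -40], 75],
  [[0, -1, 0], [0, 0, -50], 75],
  [[0, -1, 0], [0, 0, -60], 75],
  [[0, -1, 0], [0, 0, -70], 75],
  [[0, -1, 0], [0, 0, -70], 75],
])

```text
time_s: 8.88
eef_pos: [533.2, 8.4, 365.2]
ee_rot: [-0.0, 0.001, 1.0, -0.0]
force: [-0.7, -0.1, -0.1]
grip_width: 0.75
grip_force: 0.0
```

```bash
python3 - <<'E'
from h import *
go([543.5,12.3,180],90,-17);s=ctrl.sense();print(s["grip_width"],s["joints"])
s=cam("side");crop(s,225,175,72,60,6.667,"pics/x.png");a=cv2.imread("pics/x.png");t=cam("top");crop(t,210,110,80,100,4,"pics/x.png");b=cv2.imread("pics/x.png");cv2.imwrite("pics/s5.png",np.hstack([a,b]))
E
```

```text
t 8.88 pos [533.2   8.4 365.2] F [-0.7 -0.1 -0.1] shift [-1.03  0.39 18.52] turn [16.99 -0.02 -0.14]
0.7495722388212652 [-2.03943508e-01  2.79373366e-01  1.20040539e+00 -1.63227596e-04
  1.66184223e+00 -1.77224626e+00]
```

View pics/s5.png

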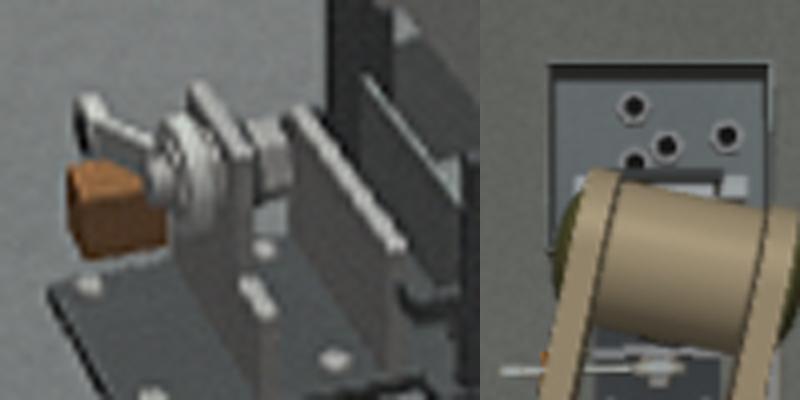

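Four nuts are in the bin, at (635,107), (667,146), (727,136) and (635,160) in the right half. The bracket's top edge shows at (655,352) and the spanner tip at (502,371). I'll refine the bracket's x, y and the droop.

```bash
python3 - <<'E'
from h import *
np.set_printoptions(precision=1,suppress=True)
s=cam("side");t=cam("top")
S=lambda p:(225+p[0]/6.667-.4,175+p[1]/6.667-.4); T=lambda p:(210+(p[0]-480)/4-.4,110+p[1]/4-.4)
print("brk",onz(t,T((655,352)),115),onz(t,T((597,352)),115),onz(t,T((715,352)),115))
print("tip",tri(s,t,S((88,97)),T((502,371))),proj(t,[500,100,50]))
T1=lambda p:(205+p[0]/5.7-.4,120+p[1]/5.7-.4)
print("block",[onz(t,T1(p),35) for p in((115,445),(160,445),(160,503))])
# predictions: bracket-top & head in side image with fixture origin (522,12)
for x0 in(520,522,524):
  for n,X in[("brR rear",[x0,12-31,115]),("brL rear",[x0,12+31,115]),("wallR front",[x0+48,12-60,75]),("wallL front",[x0+48,72,75]),("headrearbot",[x0+22,12,73])]:
    p=proj(s,X);print(x0,n,(p+.4-[225,175])*6.667)
for th in(16,18,20,22):
  th=np.radians(th);d=np.array([0,np.cos(th),-np.sin(th)]);n=np.array([0,np.sin(th),np.cos(th)])
  print(np.degrees(th),[np.round((proj(s,np.array([x,12,90])+161*d+k*n)+.4-[225,175])*6.667) for x in(497,506) for k in(9,-9)])
E
```

```text
brk [516.1  17.  115. ] [515.9  68.4 115. ] [516.3 -36.2 115. ]
tip [503.2 157.9  48.6] [230.8 202.9]
block [array([520.2, 123.4,  35. ]), array([520.4,  93.8,  35. ]), array([482.2,  93.5,  35. ])]
520 brR rear [248.3 159.4]
520 brL rear [199.2  85.9]
520 wallR front [384.2 256.7]
520 wallL front [283.9 113.6]
520 headrearbot [274.3 198.2]
522 brR rear [253.  158.5]
522 brL rear [203.8  85. ]
522 wallR front [388.8 255.8]
522 wallL front [288.2 112.8]
522 headrearbot [278.8 197.3]
524 brR rear [257.7 157.6]
524 brL rear [208.3  84.2]
524 wallR front [393.4 254.9]
524 wallL front [292.5 111.9]
524 headrearbot [283.2 196.4]
16.0 [array([65., 77.]), array([ 70., 115.]), array([84., 73.]), array([ 89., 111.])]
18.0 [array([67., 89.]), array([ 72., 127.]), array([86., 85.]), array([ 90., 123.])]
20.0 [array([ 68., 100.]), array([ 73., 138.]), array([87., 97.]), array([ 92., 135.])]
22.0 [array([ 70., 112.]), array([ 75., 150.]), array([ 89., 109.]), array([ 94., 147.])]
```

```bash
python3 - <<'E'
from h import *
go([543,46,179],90,-21)
E
```

```text
t 9.07 pos [533.2   8.5 365.2] F [-0.6  1.  -0.2] shift [-0.96  3.75 18.62] turn [20.99 -0.03 -0.18]
```

>>> step_arm([
  [[-0.3, 1, 3], [4, 0, 0], 65],
  [[-0.5, 2, 7], [8, 0, 0], 65],
  [[-0.7, 3, 11], [13, 0, 0], 65],
  [[-0.96, 3.75, 14], [17, 0, 0], 65],
  [[-0.96, 3.75, 17], [21, 0, 0], 65],
  [[-0.96, 3.75, 18.6], [21, 0, -0.1], 65],
  [[-0.96, 3.75, 18.6], [21, 0, -0.1], 65],
  [[-0.96, 3.75, 18.6], [21, 0, -0.1], 65],
])

```text
time_s: 10.07
eef_pos: [543.5, 45.6, 180.6]
ee_rot: [0.001, 0.0, 0.983, -0.182]
force: [-0.4, -0.2, 0.3]
grip_width: 0.652
grip_force: 0.0
```

```bash
python3 - <<'E'
from h import *
go([543,4.1,69.5],90,-21)
s=cam("side");crop(s,225,135,75,100,5.333,"pics/x.png");a=cv2.imread("pics/x.png");t=cam("top");crop(t,210,140,75,100,5.333,"pics/x.png");b=cv2.imread("pics/x.png");cv2.imwrite("pics/s6.png",np.hstack([a,b]))
E
```

```text
t 10.07 pos [543.5  45.6 180.6] F [-0.4 -0.2  0.3] shift [ 0.08  0.1  11.86] turn [ 0.04  0.12 -0.06]
```

View pics/s6.png

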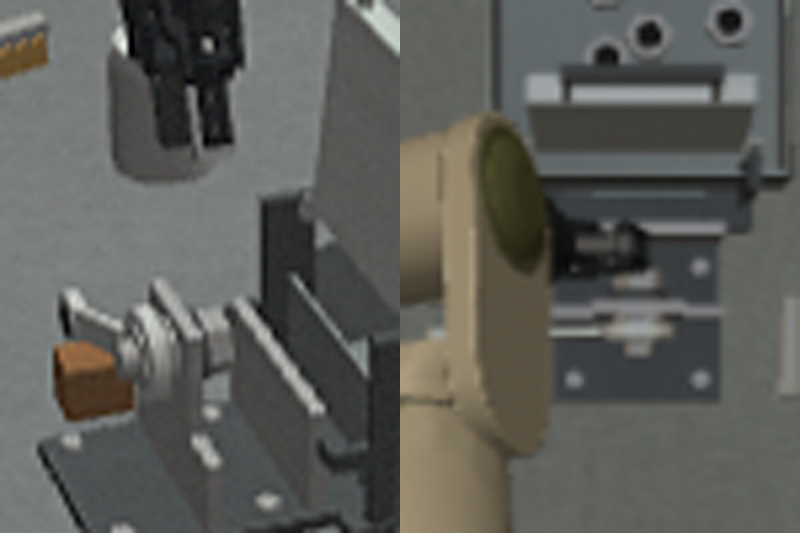

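The side crop shows the fingers hanging above the gap. The top crop shows the head at (637,280), the bracket edge at row 308 and the nut at (637,335). I'll check the head's x and y from these.

```bash
python3 - <<'E'
from h import *
np.set_printoptions(precision=1,suppress=True)
t=cam("top");s=cam("side")
T=lambda p:(210+(p[0]-400)/5.333-.4,140+p[1]/5.333-.4);S=lambda p:(225+p[0]/5.333-.4,135+p[1]/5.333-.4)
print("head",onz(t,T((637,280)),106),"nut",onz(t,T((637,335)),106),"brkedge",onz(t,T((620,308)),100))
print("baseL,R",onz(t,T((557,400)),10),onz(t,T((720,400)),10),"wall R",onz(t,T((725,229)),75))
print("predict head",(proj(t,[536.5,12,106])+.4-[210,140])*5.333+[400,0],"brR",(proj(s,[521.5,-19,115])+.4-[225,135])*5.333,(proj(s,[521.5,43,115])+.4-[225,135])*5.333)
print("head rear face top/bot side px",[(proj(s,[543.5,12,z])+.4-[225,135])*5.333 for z in(107,90,73)])
E
```

```text
head [536.3  14.5 106. ] nut [499.5  14.4 106. ] brkedge [517.9  25.8 100. ]
baseL,R [457.5  70.2  10. ] [458.  -46.1  10. ] wall R [574.1 -46.1  75. ]
predict head [640.8 279.8] brR [201.5 340.3] [162.1 281.5]
head rear face top/bot side px [array([221.8, 316. ]), array([221.9, 343.8]), array([222.1, 371.3])]
```

>>> step_arm([
  [[0, 0.15, 2.5], [0, 0, 0], 65],
  [[0, 0.15, 5], [0, 0, 0], 65],
  [[0, 0.15, 7], [0, 0, 0], 65],
  [[0, 0.15, 9], [0, 0, 0], 65],
  [[0, 0.15, 9], [0, 0, 0], 65],
])

```text
time_s: 10.9
eef_pos: [542.4, 14.8, 94.0]
ee_rot: [-0.001, -0.0, 0.983, -0.182]
force: [0.5, 0.7, -0.2]
grip_width: 0.649
grip_force: 0.0
```

```bash
python3 - <<'E'
from h import *
go([543,4.8,69.5],90,-21)
E
```

```text
t 10.9 pos [542.4  14.8  94. ] F [ 0.5  0.7 -0.2] shift [-0.06 -0.06  2.65] turn [ 0.01 -0.11  0.05]
```

>>> step_arm([
  [[-0.07, -0.05, 1.3], [0, 0, 0], 65],
  [[-0.07, -0.05, 2.65], [0, 0, 0], 65],
  [[-0.07, -0.05, 2.65], [0, 0, 0], 65],
  [[-0.07, -0.05, 2.65], [0, 0, 0], 45],
  [[-0.07, -0.05, 2.65], [0, 0, 0], 45],
  [[-0.07, -0.05, 2.65], [0, 0, 0], 20],
  [[-0.07, -0.05, 2.65], [0, 0, 0], 20],
], squeeze=30)

```text
time_s: 11.78
eef_pos: [543.8, 6.1, 70.3]
ee_rot: [0.001, -0.001, 0.983, -0.182]
force: [0.4, 5.0, 1.2]
grip_width: 0.344
grip_force: 29.8
```

```bash
python3 - <<'E'
from h import *
go([543,4.8,69.5],90,-21);s=ctrl.sense();print(s["grip_width"]*85,s["grip_force"],s["wrist_torque"])
E
```

```text
t 11.78 pos [543.8   6.1  70.3] F [0.4 5.  1.2] shift [ 0.08 -0.09  0.12] turn [0.06 0.07 0.07]
29.21766915607962 29.833164643496275 [ 0.80253195 -0.00629116  0.05314308]
```

Opening 29 mm means the pads lie on the flats. I'll squeeze harder and turn about the bolt axis.

>>> step_arm([
  [[0, 0.05, 0], [0, 0, 0], 20],
  [[0, 0.1, 0], [0, 0, 0], 20],
  [[0, 0.22, -0.01], [-3.5, 0, 0], 20],
  [[0, 0.36, -0.02], [-7, 0, 0], 20],
  [[0, 0.36, -0.02], [-7, 0, 0], 20],
], squeeze=100)

```text
time_s: 12.4
eef_pos: [543.9, 8.6, 69.8]
ee_rot: [0.0, -0.0, 0.993, -0.121]
force: [-1.9, 4.1, 6.4]
grip_width: 0.332
grip_force: 99.5
```

```bash
python3 - <<'E'
from h import *
go([543,4.8,69.5],90,0);s=ctrl.sense();print(s["grip_width"]*85,s["grip_force"],s["wrist_torque"])
E
```

```text
t 12.4 pos [543.9   8.6  69.8] F [-1.9  4.1  6.4] shift [ 0.09 -0.36  0.12] turn [-1.395e+01  5.000e-02  1.000e-02]
28.227268557956158 99.54113203799352 [0.23882836 0.31310269 0.13856746]
```

>>> step_arm([
  [[0, 0.13, 0], [-3.5, 0, 0], 20],
  [[0, 0.26, -0.02], [-7, 0, 0], 20],
  [[0, 0.39, -0.04], [-10.5, 0, 0], 20],
  [[0, 0.52, -0.06], [-14, 0, 0], 20],
  [[0, 0.52, -0.06], [-14, 0, 0], 20],
  [[0, 0.52, -0.06], [-14, 0, 0], 20],
])

```text
time_s: 13.15
eef_pos: [543.9, 13.6, 69.2]
ee_rot: [0.0, -0.001, 1.0, -0.0]
force: [-1.8, -0.0, 7.8]
grip_width: 0.329
grip_force: 100.2
```

```bash
python3 - <<'E'
from h import *
go([543,14,69.5],90,0);s=ctrl.sense();print(s["grip_width"]*85,s["grip_force"],s["wrist_torque"],s["time_s"])
s=cam("side");crop(s,222,150,75,60,8,"pics/s7.png")
for th in(-4,-2,0,2,4):
  th=np.radians(th);d=np.array([0,np.cos(th),np.sin(th)]);n=np.array([0,-np.sin(th),np.cos(th)])
  print(round(np.degrees(th)),[np.round((proj(s,np.array([x,12.5,90])+161*d+k*n)+.4-[222,150])*8) for x in(497,506) for k in(9,-9)])
E
```

```text
t 13.15 pos [543.9  13.6  69.2] F [-1.8 -0.   7.8] shift [ 0.09  0.04 -0.03] turn [-0.04  0.03  0.07]
27.970474431796514 100.17432002699934 [-0.04667189  0.39365373  0.08900549] 13.15
-4 [array([ 96., 210.]), array([ 99., 253.]), array([119., 206.]), array([121., 249.])]
-2 [array([ 95., 197.]), array([ 98., 239.]), array([118., 193.]), array([120., 235.])]
0 [array([ 95., 184.]), array([ 97., 226.]), array([118., 180.]), array([119., 222.])]
2 [array([ 94., 172.]), array([ 96., 213.]), array([117., 168.]), array([119., 209.])]
4 [array([ 94., 159.]), array([ 95., 200.]), array([117., 155.]), array([118., 196.])]
```

View pics/s7.png

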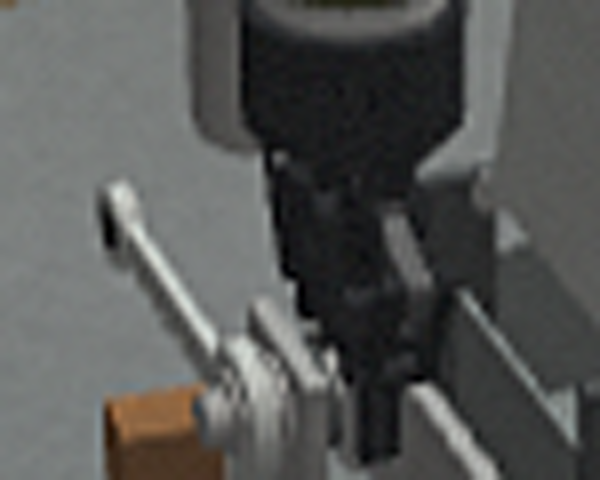

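The last picture shows the gripper on the head and the spanner lifted off the block, with its tip at about (115,190), close to the level prediction. I'll check the slope of the bright top face by code.

```bash
python3 - <<'E'
from h import *
a=cv2.imread("pics/s7.png",0).astype(float)
pts=[]
for r in range(180,345,12):
    lo,hi=95,235; row=a[r,lo:hi]; m=row>150
    print(r,np.where(m)[0][[0,-1]]+lo if m.any() else None, "dark",(np.where(row<75)[0]+lo)[[0,-1]] if (row<75).any() else None)
s=cam("side")
for th in(-4,-2,0,2,4):
  t=np.radians(th);d=np.array([0,np.cos(t),np.sin(t)]);n=np.array([0,-np.sin(t),np.cos(t)])
  print(th,[np.round((proj(s,np.array([x,12.5,90])+L*d+9*n)+.4-[222,150])*8).tolist() for L in(140,90,50) for x in (497,506)])
E
```

```text
180 None dark None
192 [110 133] dark None
204 [115 137] dark [ 99 108]
216 [120 139] dark [ 99 112]
228 [126 144] dark [102 118]
240 [136 151] dark [103 120]
252 [144 160] dark [112 134]
264 [152 168] dark [136 142]
276 [160 177] dark [140 150]
288 [168 184] dark [150 159]
300 [176 192] dark [156 166]
312 [184 200] dark [168 174]
324 [192 211] dark [172 183]
336 [200 216] dark [184 191]
-4 [[112.0, 233.0], [135.0, 228.0], [151.0, 288.0], [175.0, 284.0], [184.0, 335.0], [209.0, 330.0]]
-2 [[111.0, 221.0], [134.0, 217.0], [151.0, 281.0], [175.0, 276.0], [184.0, 331.0], [209.0, 326.0]]
0 [[111.0, 210.0], [134.0, 206.0], [151.0, 274.0], [175.0, 269.0], [184.0, 327.0], [209.0, 323.0]]
2 [[111.0, 199.0], [134.0, 195.0], [151.0, 267.0], [175.0, 262.0], [185.0, 323.0], [209.0, 319.0]]
4 [[111.0, 188.0], [134.0, 184.0], [151.0, 260.0], [175.0, 255.0], [185.0, 320.0], [209.0, 315.0]]
```

```bash
python3 - <<'E'
from h import *
s=cam("side")
def fit(f,cr,ox,oy,sc,r0,r1,lo,hi,axis):
    a=cv2.imread(f,0).astype(float)[:,:]
    P=[]
    for r in range(r0,r1,3):
        row=(a[r,lo:hi] if axis==0 else a[lo:hi,r]); w=np.clip(row-135,0,None)
        if w.sum()>0:
            c=lo+(w*np.arange(hi-lo)).sum()/w.sum(); P.append((c,r) if axis==0 else (r,c))
    P=np.array(P);P=P/sc+[ox,oy]-.4
    vx,vy,_,_=cv2.fitLine(P.astype(np.float32),cv2.DIST_HUBER,0,.01,.01)[:,0];return P[len(P)//2].round(1),np.degrees(np.arctan2(vy,vx))
def pred(th,L0,L1):
    t=np.radians(th);d=np.array([0,np.cos(t),np.sin(t)]);n=np.array([0,-np.sin(t),np.cos(t)])
    p=[proj(s,np.array([501.5,12.5,90])+L*d+7*n) for L in(L0,L1)];v=p[1]-p[0];return np.mean(p,0).round(1).tolist(),round(float(np.degrees(np.arctan2(v[1],v[0]))),1)
print(fit("pics/s7.png",0,222,150,8,246,330,125,225,0),[(th,pred(th,105,45)) for th in(-4,-2,0,2,4)])
print(fit("pics/s5.png",0,225,175,6.667,105,145,95,160,1),[(th,pred(th,125,70)) for th in(-24,-22,-20,-18)])
E
```

```text
(array([243.5, 185.6]), np.float32(56.234844)) [(-4, ([243.6, 188.2], 54.5)), (-2, ([243.6, 187.4], 56.1)), (0, ([243.6, 186.7], 57.7)), (2, ([243.6, 185.9], 59.1)), (4, ([243.6, 185.2], 60.4))]
(array([243.5, 194.1]), np.float32(26.235046)) [(-24, ([242.2, 195.7], 21.5)), (-22, ([242.1, 194.5], 26.8)), (-20, ([241.9, 193.4], 31.6)), (-18, ([241.8, 192.3], 35.8))]
```

>>> step_arm([
  [[0, 0.04, 0], [-1, 0, 0], 20],
  [[0, 0.04, 0], [-1, 0, 0], 20],
  [[0, 0.04, 0], [-1, 0, 0], 20],
  [[0, 0.04, 0], [-1, 0, 0], 20],
  [[0, 0.04, 0], [-1, 0, 0], 20],
  [[0, 0.04, 0], [-1, 0, 0], 20],
])

```text
time_s: 14.05
eef_pos: [543.9, 14.0, 69.1]
ee_rot: [0.0, -0.001, 1.0, 0.008]
force: [-2.4, 0.0, 7.5]
grip_width: 0.33
grip_force: 100.2
```

```bash
python3 - <<'E'
from h import *
go([543,14,69.5],90,0);s=ctrl.sense();print(s["grip_width"]*85,s["grip_force"],s["force"],s["wrist_torque"])
t=cam("top");g=t["img"][120:165,210:290].astype(int).sum(2)
# four dark nut holes in the bin, tray still up
n,_,st,ce=cv2.connectedComponentsWithStats((g<110).astype(np.uint8));print([(ce[i].round(1)+[210,120],st[i,4]) for i in range(1,n) if 4<st[i,4]<80])
ctrl.finish_job()
E
```

```text
t 14.05 pos [543.9  14.   69.1] F [-2.4  0.   7.5] shift [ 0.09  0.   -0.04] turn [0.94 0.03 0.09]
28.039459174541037 100.19885390298441 [-2.37942994  0.03179911  7.48908551] [-0.10501685  0.39636322  0.16650825]
[(array([248., 136.]), np.int32(9)), (array([271.5, 143.4]), np.int32(11)), (array([256.4, 146.1]), np.int32(11)), (array([248.5, 150.2]), np.int32(10))]
the job is handed in; nothing more can be done
```

The job is handed in at about 14 s: all four nuts are in the bin, the tray stands upright, and the gripper still holds the bolt head at 100 N with the spanner level to within about 2 degrees by my image estimate.

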